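Clear the bench clamp and clamp the glued block

TASK

Clear the two stray things off the clamp's bed, the jar cap into the shallow bamboo cap tray and the cork stopper into the deeper slatted crate, and only then pump the clamp's trigger with the gripper, full strokes, until the spring pad has met the glued bamboo block and presses it gently but definitely against the fixed jaw, without crushing it. The clamp has no lock, so finish while holding on: the trigger still squeezed in against the fixed grip between the fingers. Move the jaw only by its trigger, and leave the glass jars and the steel cup where they stand.

Things in the scene. Friction and masses are not known exactly. Their poses are not given: they have to be found in the camera images.
- clamp: Ratchet bench clamp fixed to the sill, 420 mm long. Origin: on the sill, on its long axis, under its wooden board (bed at z = 10 mm). The jaw advances along its +y. Along y: rod tail from -230 mm, two upright posts near -100 (rear: trigger, front: fixed grip), jaw, spring pad, free bed, block, fixed jaw at 165. Board 140 mm wide from y = -30 to 190. All but the posts is below 60 mm.
- trigger (a joint): Trigger travel (m) along the clamp's +y, towards the fixed grip: 0 released, 0.017 fully squeezed (hard stop). A 4 to 6 N spring returns it. A squeeze pushes the jaw by a pawl on a rack of 5 mm saw teeth; on the way back the pawl slips over the teeth. One full squeeze and release advances the jaw 15 mm (the first 12 to 17).
- trigger_mid (a point): Point in the middle of the trigger post (rear, steel), moving with it; the post is 10 mm thick along the clamp's y, 24 mm wide along its x, and rises free from z = 59 to 118 mm; this point is at z = 90 mm. In the clamp frame at (0, -122 mm) when released, (0, -105 mm) squeezed.
- grip: Fixed grip post (front, black plastic), part of the clamp. The origin coincides with the clamp's origin; the post itself is at point grip_mid.
- grip_mid (a point): Middle of the fixed grip post, 14 mm thick along the clamp's y, 24 mm wide along x, top at z = 118 mm; the point is at z = 90 mm, (0, -86 mm) in the clamp frame. Over the outer faces of trigger and grip it measures 48 mm released and 31 mm squeezed.
- jaw (a joint): Travel in m of the moving jaw (dark steel plate, 110 mm wide, 42 mm high, on the rod) along the clamp's +y; starts between 0 and 0.014; stops at 0.12. It stays where it is left by a friction of 8 N; pushed back harder than that with the trigger released it slides back.
- pad (a joint): Compression (m) of the spring pad in front of the jaw: 0 until it meets something, at most 0.036. The pad (black rubber-faced plate 110 wide, 38 high, 8 mm thick, on two sprung pins) presses with 0.4 N per mm: 10 mm means 4 N. Over 10 N (25 mm) crushes the block; each further full stroke compresses it by up to 15 mm more.
- pad_face (a point): Centre of the pad's front face, z = 33 mm; in the clamp frame y = 40 mm + jaw travel - pad compression.
- anvil: Fixed jaw of the clamp, 110 mm wide, 16 mm thick, top at z = 55 mm. The origin coincides with the clamp's origin.
- anvil_face (a point): Centre of the fixed jaw's face towards the block, (0, 165 mm, z 33 mm) in the clamp frame.
- block: Bamboo block just glued from two slabs, 110 (x) x 45 (y) x 40 mm high, standing loose on the bed with its long side to the fixed jaw, at most a few mm from it. Origin: centre of its underside.
- cap: Steel jar cap, a plain disc 32 mm in diameter and 18 mm high, lying on the bed between pad and block. Origin: centre of its underside.
- cork: Cork stopper, slightly tapered, 22 mm (foot) to 26 mm (top) in diameter, 36 mm high, standing on the bed between pad and block, about 84 mm across from the cap (they may be swapped). Origin: centre of its underside.
- tray: Shallow bamboo cap tray, 130 (x) x 140 (y) x 28 mm high, walls and floor 6 mm, fixed. Origin: centre of its underside.
- crate: Short red slatted crate, open on top, 130 (x) x 160 (y) x 75 mm high, walls and floor 6 mm, fixed. Origin: centre of its underside.
- jar_a: Clear glass spice jar, 48 mm in diameter, 90 mm high; bystander. Origin: underside.
- jar_b: Second clear glass spice jar, same size; bystander.
- cup: Stainless steel cup, 72 mm in diameter, 85 mm high; bystander.

How it is judged:
By the outcome, as a careful person would: the job done as asked, in the order asked, and still so for the second after the job is handed in, while the arm keeps its last pose, push and grip.
It also fails if it takes over 70 s, if anything falls off the work surface, if the arm or the gripper's body presses on something with over 40 N, if the wrist force passes 120 N, or if a joint passes its speed limit or range.

ROBOT

A 6-joint arm with a two-finger parallel gripper is mounted at the origin on the work surface. World frame = base frame: x ahead of the robot, y to its left, z up, the work surface at z = 0. Lengths are in m, angles in rad, forces in N, time in s.
With the tool pointing down it reaches from about 0.425 to 0.95 m from the base axis. Payload 3.5 kg.
Tool frame: the origin (TCP) lies on the centre line of the jaws, within the pads' length; the fingertips stand 14 mm ahead of it and the grasp point (between the pads) lies 5 mm behind it (bot.finger_overhang is the distance from the TCP to the fingertips, in m); z points along the fingers, y is the line along which they close (so a half turn about z gives the same grasp; the last joint's range is limited). The gripper opens to 85 mm and grips with 20 to 120 N. Pads are 22 mm wide; open, the fingers measure 114 mm over their backs; the gripper's body (76 mm by 85 mm) begins 54 mm behind the grasp point. The pads swing forward as they close: fully open they stand 13 mm farther back than shut.
Start: joints at [1.038, 0.286, 1.577, -0, 1.279, -0.15], TCP at [0.252, 0.626, 0.245] pointing down, gripper open.
Joint ranges: [-2.77, 2.77], [-0.9, 2.22], [0.21, 2.48], [-1.53, 4.67], [0.24, 2.81], [-2.84, 2.84]. Speed limits (rad/s): [2.79, 2.79, 3.14, 3.14, 3.14, 3.14].

INTERFACE

Orientations are given as a unit quaternion [w, x, y, z].
In Python, from workcell import bot, viewer, order gives the robot as it stands.
- The arm moves only by the tool step_arm, never from a script. Its argument "series" is a list of rows, each a list of 6 numbers: the shift along the tool's x, y, z normalised to -1 to 1, where 1 is 0.2 m, then the turn, a rotation vector about the tool's x, y, z normalised to -1 to 1, where 1 is 60 degrees. In form: [[tx, ty, tz, rx, ry, rz], ...]. A call has exactly 5 rows; each row is the pose to reach, as a shift and turn from the pose commanded when the call began, along the tool's axes at that moment; what a row does not reach only later rows make up. A row lasts 1/8 s, in which the tool goes at most 62.5 mm and 10.7 degrees, less where a joint would pass 70% of its speed; a pose out of reach is approached as far as the arm can. A call with a number of a shift or a turn outside -1 to 1 is refused whole. A call with a gripper value outside its range is refused whole. "claw" is the opening, from 0 (shut) to 1 (fully open), set as the call begins (left out, the last holds). The fingers move at their own pace and stop on an object; "squeeze" is the grip in N (left out, the last holds). Time passes only in rows, so rows that repeat a pose let the fingers close, or fill a call up. It gives the time, the measured TCP pose, the force, the opening and the grip force at its end, in the units of the state.
- bot.get_state(): the state, without advancing time (a new reading comes with each control period).
- viewer.camera(name): name is "side" or "top"; returns the picture (420x560x3 uint8, red, green, blue); there is no depth.
- viewer.calibration(name): a dict with "fx", "fy", "cx", "cy" (pixels), "cam_to_world" (4x4, takes a point from camera to world coordinates). Camera axes: x right, y down, z forward; pixel columns grow to the right and rows downward; lengths in m; the calibration is good to about 2 mm. A picture is of the moment at which its call begins. calibration takes no time and is no camera call.
- order.hand_in(): hands the job in; it is judged then, once.
The state is a dict: "clock": time; "joint_pos": joint angles; "dq": joint speeds; "tau": joint torques, N m; "ee_pos": TCP position; "eef_rot": TCP orientation; "wrist_force": force on the tool from outside, world axes, zero at the start; "wrist_torque": the same for the moment, N m; "gripper_width": opening from 0.0 (shut) to 1.0 (fully open); "grasp_force": force on a finger pad.
Only numpy, scipy, OpenCV 4.12 (cv2) and the standard library are available. Lean on these libraries where they do the work, as an engineer would, in place of code of your own. Each camera call takes 0.05 s, during which the arm holds its last target. There are 200 camera calls.

## Working session

There is one attempt and no reset: what is moved stays moved. The work goes in short steps, Python scripts to look and compute and a tool call to move; the robot and the scene stay as the last step left them, time stands still between calls to the robot, and variables do not carry over. Pictures are saved under pics/ and viewed, at most 10 in all, crops included, and the job is handed in when it is done.

Besides the shell and the picture viewer there is one more tool, called as a command line: name --pt "numbers of a row" for each row, then --argument value for the rest. step_arm: Moves the arm, as the interface text tells. Its arguments: {"type":"object","properties":{"series":{"type":"array"},"claw":{"type":"number"},"squeeze":{"type":"number"}},"required":["series"]}

```bash
mkdir -p pics; python3 - <<'E'
from workcell import bot, viewer
import cv2, numpy as np
for n in("top","side"):
    im=viewer.camera(n); cv2.imwrite(f"pics/{n}0.png",im[:,:,::-1])
    c=viewer.calibration(n); print(n,{k:np.round(v,4).tolist() for k,v in c.items()})
print(bot.get_state(), bot.finger_overhang)
E
```

```text
top {'fx': 421.213, 'fy': 421.213, 'cx': 280.7335, 'cy': 216.6766, 'cam_to_world': [[-0.0003, -0.988, 0.1548, 0.4244], [-1.0, 0.0, -0.0015, 0.0748], [0.0015, -0.1548, -0.988, 0.9093], [0.0, 0.0, 0.0, 1.0]]}
side {'fx': 389.9308, 'fy': 389.9308, 'cx': 277.9657, 'cy': 210.2551, 'cam_to_world': [[-0.9374, -0.2531, 0.2393, 0.3486], [-0.3479, 0.7155, -0.6058, 0.5748], [-0.0179, -0.6511, -0.7587, 0.7181], [0.0, 0.0, 0.0, 1.0]]}
{'clock': 0.1, 'joint_pos': array([ 1.03797108e+00,  2.87094772e-01,  1.57802097e+00,  2.30587852e-05,
        1.27857151e+00, -1.49991952e-01]), 'dq': array([-7.61954244e-04, -8.52320294e-04, -5.69460261e-03,  3.79286437e-05,
       -1.36164070e-03,  8.61764605e-04]), 'tau': array([ 3.34871329e-04, -4.07295728e+01, -2.93699455e+01, -1.40666712e-04,
        3.42468411e-03, -2.62166353e-06]), 'ee_pos': array([0.25182527, 0.62567067, 0.24407887]), 'eef_rot': array([-3.61051417e-04,  1.90253025e-01,  9.81734531e-01, -9.83158209e-04]), 'wrist_force': array([-0.85711403,  0.22096949, -0.43858675]), 'wrist_torque': array([-0.00111123, -0.02604651,  0.02087447]), 'grasp_force': 0.0, 'gripper_width': 1.0004850758691728} 0.014
```

View pics/top0.png

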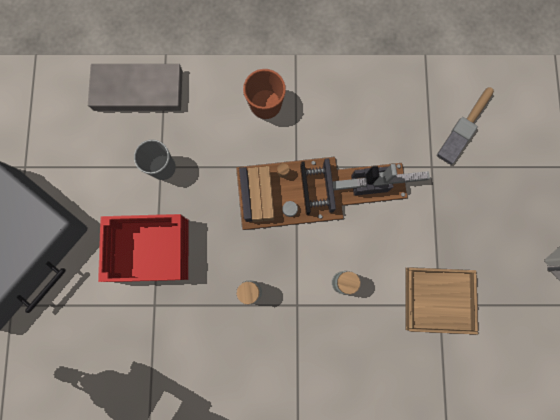

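View pics/side0.png

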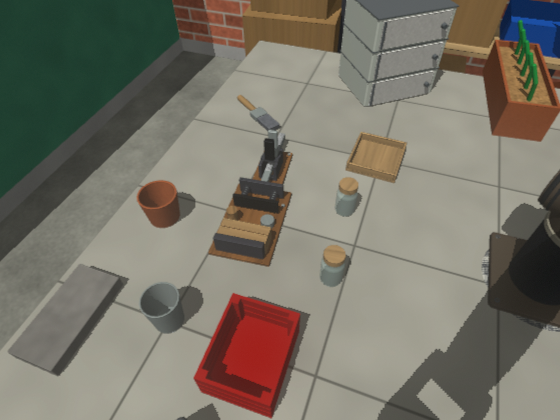

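The top view shows the clamp's anvil at about (243,193), the cap at (290,208), the cork at (284,170) and the posts at about (372–392,174). The tray is at (442,300) and the crate at (144,248). I'll zoom in to measure.

```bash
python3 - <<'E'
import cv2
t=cv2.imread("pics/top0.png")[145:240,230:440]; s=cv2.imread("pics/side0.png")[115:265,200:310]
cv2.imwrite("pics/topc.png",cv2.resize(t,None,fx=3.8,fy=3.8,interpolation=cv2.INTER_CUBIC))
cv2.imwrite("pics/sidec.png",cv2.resize(s,None,fx=4,fy=4,interpolation=cv2.INTER_CUBIC))
E
```

```text
(no output)
```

View pics/topc.png

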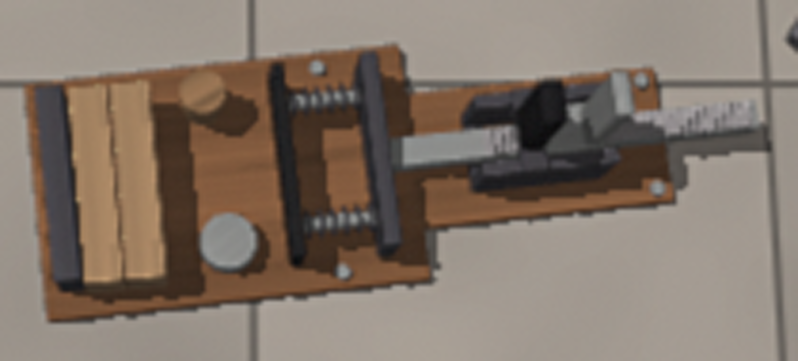

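View pics/sidec.png

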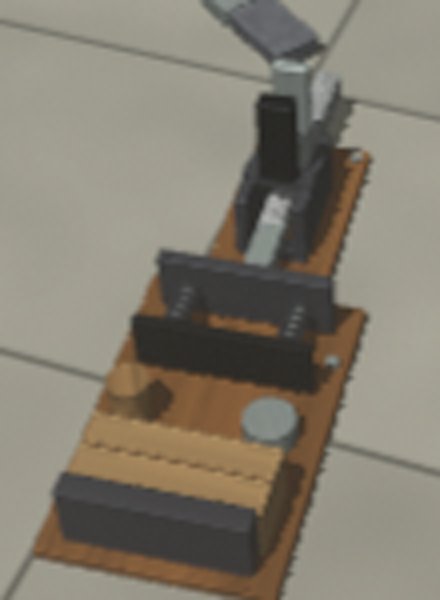

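Crop pixel positions:

| Feature | Top crop | Side crop |
|---|---|---|
| Cap top | (229,241) | (270,420) |
| Cork top | (203,93) | (127,375) |
| Trigger top | (622,94) | (293,66) |
| Grip top | (548,104) | (277,100) |
| Board corners | (25,85), (48,320), (433,280), (400,45) | (38,552), (365,315) |

Next I'll triangulate these.

```bash
cat > h.py <<'E'
import numpy as np
from workcell import bot, viewer
K={n:viewer.calibration(n) for n in("top","side")}
def ray(n,p):
    c=K[n];M=np.array(c["cam_to_world"]);d=M[:3,:3]@[(p[0]-c["cx"])/c["fx"],(p[1]-c["cy"])/c["fy"],1]
    return M[:3,3],d/np.linalg.norm(d)
def atz(n,p,z):
    o,d=ray(n,p);return o+d*(z-o[2])/d[2]
def tri(pt,ps):
    A=np.zeros((3,3));b=np.zeros(3);R=[ray("top",pt),ray("side",ps)]
    for o,d in R:
        P=np.eye(3)-np.outer(d,d);A+=P;b+=P@o
    x=np.linalg.solve(A,b);return x,max(np.linalg.norm(np.cross(x-o,d)) for o,d in R)
def proj(n,X):
    c=K[n];M=np.linalg.inv(np.array(c["cam_to_world"]));q=M@np.append(X,1);return [c["fx"]*q[0]/q[2]+c["cx"],c["fy"]*q[1]/q[2]+c["cy"]]
tc=lambda x,y:(230+x/3.8-.37,145+y/3.8-.37)
sc=lambda x,y:(200+x/4-.37,115+y/4-.37)
E
python3 - <<'E'
from h import *
np.set_printoptions(precision=4,suppress=True)
T={"cap":(tc(229,241),sc(270,420),.028),"cork":(tc(203,93),sc(127,375),.046),"trig":(tc(622,94),sc(293,66),.118),
"grip":(tc(548,104),sc(277,100),.118),"tray":((441.5,301),(378,157),.028),"crate":((144,248),(250,352),.075),
"jarA":((348,283),(348,185),.09),"jarB":((248,293),(334,255),.09),"cup":((152,157),(161,299),.085)}
for k,(a,b,z) in T.items():
    x,e=tri(a,b);print(k,x,"res",round(e,4),"top@z",atz("top",a,z)[:2],"side@z",atz("side",b,z)[:2])
for n,p in(("FL",(25,85)),("FR",(48,320)),("BR",(433,280)),("BL",(400,45)),("anvL",(50,90)),("anvR",(68,285))):
    print(n,atz("top",tc(*p),.010 if n[0]!="a" else .055)[:2])
E
```

```text
cap [0.582  0.0537 0.0216] res 0.0001 top@z [0.581  0.0539] side@z [0.5798 0.0585]
cork [0.662  0.0687 0.0464] res 0.0008 top@z [0.6613 0.0685] side@z [0.663  0.0684]
trig [ 0.6417 -0.1459  0.1134] res 0.0006 top@z [ 0.641  -0.1445] side@z [ 0.6388 -0.1404]
grip [ 0.6359 -0.1065  0.1182] res 0.0002 top@z [ 0.6358 -0.1066] side@z [ 0.6363 -0.1068]
tray [ 0.385  -0.2668  0.002 ] res 0.001 top@z [ 0.3871 -0.2569] side@z [ 0.3828 -0.2365]
crate [0.4951 0.3558 0.0393] res 0.0001 top@z [0.4923 0.3443] side@z [0.4874 0.3673]
jarA [ 0.4247 -0.0569  0.0821] res 0.0011 top@z [ 0.4237 -0.0558] side@z [ 0.4248 -0.0488]
jarB [0.4054 0.137  0.0803] res 0.0008 top@z [0.4048 0.1362] side@z [0.4054 0.1438]
cup [0.6767 0.3353 0.0803] res 0.0006 top@z [0.6758 0.3341] side@z [0.6736 0.337 ]
FL [0.6759 0.1713]
FR [0.5388 0.1561]
BR [ 0.5617 -0.0624]
BL [ 0.7    -0.0464]
anvL [0.6605 0.1527]
anvR [0.5521 0.1415]
```

```bash
cat > plan.py <<'E'
# usage: plan.py x y z yaw_deg(of tool y axis, tool down)  -> remaining shift/turn in move units
import sys,numpy as np
from scipy.spatial.transform import Rotation as R
from workcell import bot
s=bot.get_state();w=s["eef_rot"];C=R.from_quat([w[1],w[2],w[3],w[0]])
np.set_printoptions(precision=4,suppress=True)
print("t",round(s["clock"],2),"pos",s["ee_pos"],"q",s["joint_pos"],"F",s["wrist_force"],"w",round(s["gripper_width"],3),"g",round(s["grasp_force"],1))
a=list(map(float,sys.argv[1:]))
for x,y,z,yaw in zip(*[iter(a)]*4):
    c,n=np.cos(np.radians(yaw)),np.sin(np.radians(yaw))
    T=R.from_matrix(np.array([[-n,c,0],[c,n,0],[0,0,-1]]).T)  # columns: x,y,z tool
    if not np.isclose(np.linalg.det(T.as_matrix()),1): print("bad")
    print("->",C.inv().apply(np.array([x,y,z])-s["ee_pos"])/.2,(C.inv()*T).as_rotvec()/np.radians(60))
E
python3 plan.py .581 .054 .16 6.15
```

```text
t 0.1 pos [0.2518 0.6257 0.2441] q [ 1.038   0.2871  1.578   0.      1.2786 -0.15  ] F [-0.8571  0.221  -0.4386] w 1.0 g 0.0
-> [-2.5946 -2.0357  0.4237] [-0.002   0.0008  1.0319]
```

step_arm --pt "-0.2 -0.16 0 0 0 0" --pt "-0.4 -0.31 0 0 0 0" --pt "-0.6 -0.47 0 0 0 0" --pt "-0.8 -0.63 0 0 0 0" --pt "-1 -0.78 0 0 0 0" --claw 0.75 --squeeze 25

```text
clock: 0.72
ee_pos: [0.3796, 0.405, 0.2448]
eef_rot: [-0.0, 0.19, 0.982, -0.0]
wrist_force: [1.5, -0.3, 0.1]
gripper_width: 0.75
grasp_force: 0.0
```

step_arm --pt "-0.2 -0.16 0 0 0 0.16" --pt "-0.4 -0.31 0 0 0 0.32" --pt "-0.6 -0.47 0 0 0 0.48" --pt "-0.8 -0.63 0 0 0 0.64" --pt "-1 -0.78 0 0 0 0.8"

```text
clock: 1.35
ee_pos: [0.5069, 0.1857, 0.2449]
eef_rot: [-0.0, 0.575, 0.818, -0.0]
wrist_force: [1.2, 0.7, -1.0]
gripper_width: 0.753
grasp_force: 0.0
```

```bash
python3 plan.py .581 .054 .16 6.15 .581 .054 .027 6.15
```

```text
t 1.35 pos [0.5069 0.1857 0.2449] q [ 0.1631 -0.0118  1.909   0.0001  1.245  -0.1814] F [ 1.18    0.7271 -0.9932] w 0.753 g 0.0
-> [-0.7451  0.1267  0.4242] [-0.0006 -0.0001  0.2265]
-> [-0.7452  0.1271  1.0892] [-0.0006 -0.0001  0.2265]
```

step_arm --pt "-0.25 0.04 0.14 0 0 0.11" --pt "-0.5 0.08 0.28 0 0 0.226" --pt "-0.745 0.127 0.42 0 0 0.226" --pt "-0.745 0.127 0.42 0 0 0.226" --pt "-0.745 0.127 0.42 0 0 0.226"

```text
clock: 1.98
ee_pos: [0.5813, 0.0563, 0.1611]
eef_rot: [-0.001, 0.666, 0.746, -0.0]
wrist_force: [-0.2, 0.3, 0.4]
gripper_width: 0.75
grasp_force: 0.0
```

```bash
python3 plan.py .581 .054 .027 6.15; python3 - <<'E'
from h import *
import cv2
cv2.imwrite("pics/t1.png",cv2.resize(viewer.camera("top")[145:245,210:440,::-1],None,fx=3,fy=3))
E
```

```text
t 1.98 pos [0.5813 0.0563 0.1611] q [-0.0772  0.1721  1.8742  0.0005  1.0963 -0.1906] F [-0.1707  0.327   0.3908] w 0.75 g 0.0
-> [-0.0117 -0.002   0.6704] [-0.0008 -0.0006  0.0056]
```

View pics/t1.png

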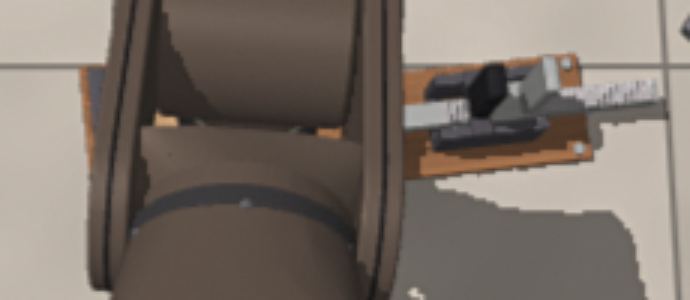

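The arm hides the clamp from above, so I'll go on with the measured positions: down 134 mm, then close.

step_arm --pt "0 0 0.2 0 0 0" --pt "0 0 0.4 0 0 0" --pt "0 0 0.58 0 0 0" --pt "0 0 0.66 0 0 0" --pt "0 0 0.66 0 0 0"

```text
clock: 2.65
ee_pos: [0.5812, 0.0569, 0.0292]
eef_rot: [-0.0, 0.665, 0.747, -0.0]
wrist_force: [1.0, -1.0, 0.4]
gripper_width: 0.748
grasp_force: 0.0
```

step_arm --pt "0 0 0 0 0 0" --pt "0 0 0 0 0 0" --pt "0 0 0 0 0 0" --pt "0 0 0 0 0 0" --pt "0 0 0 0 0 0" --claw 0.1

```text
clock: 3.28
ee_pos: [0.5831, 0.0561, 0.0315]
eef_rot: [0.001, 0.666, 0.746, 0.001]
wrist_force: [-1.5, 1.1, 6.8]
gripper_width: 0.346
grasp_force: 24.8
```

```bash
python3 plan.py .385 -.25 .16 -20; python3 - <<'E'
from h import *
import cv2
cv2.imwrite("pics/s1.png",cv2.resize(viewer.camera("side")[100:290,140:340,::-1],None,fx=3,fy=3))
E
```

```text
t 3.27 pos [0.5831 0.0561 0.0315] q [-0.0774  0.358   1.922   0.0004  0.8582 -0.191 ] F [-1.4673  1.1117  6.7699] w 0.346 g 24.8
-> [-1.4087 -1.1552 -0.6461] [ 0.0032 -0.0005  0.4416]
```

View pics/s1.png

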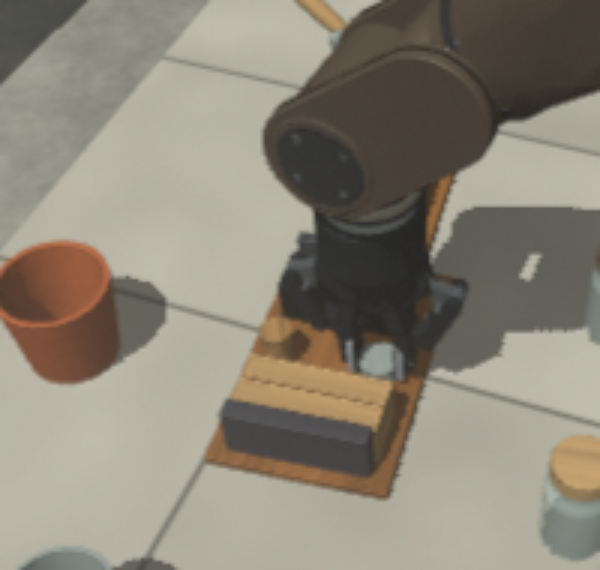

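The side picture (about (380,360) in the crop) shows the cap between the fingertips, with a grip force of 25 N. Lifting.

step_arm --pt "0 0 -0.1 0 0 0" --pt "0 0 -0.25 0 0 0" --pt "0 0 -0.4 0 0 0" --pt "0 0 -0.55 0 0 0" --pt "0 0 -0.7 0 0 0" --squeeze 30

```text
clock: 3.95
ee_pos: [0.5815, 0.056, 0.1714]
eef_rot: [0.0, 0.666, 0.746, 0.0]
wrist_force: [0.4, 0.4, -0.1]
gripper_width: 0.341
grasp_force: 29.6
```

```bash
python3 plan.py .385 -.25 .17 -20;python3 - <<'E'
from h import *
import cv2
cv2.imwrite("pics/s2.png",cv2.resize(viewer.camera("side")[100:290,140:340,::-1],None,fx=3,fy=3))
E
```

```text
t 3.95 pos [0.5815 0.056  0.1714] q [-0.0776  0.1596  1.8679 -0.0001  1.1132 -0.191 ] F [ 0.4466  0.3923 -0.1245] w 0.341 g 29.6
-> [-1.4087 -1.1492  0.0065] [0.0009 0.0001 0.4417]
```

View pics/s2.png

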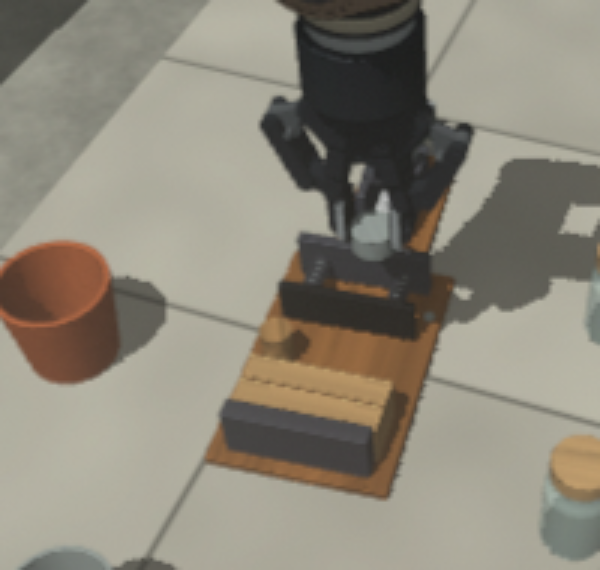

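The cap is held at about (372,235) in the crop, and the cork still stands at (278,340). On to the tray.

step_arm --pt "-0.12 -0.1 0 0 0 0" --pt "-0.3 -0.25 0 0 0 0" --pt "-0.5 -0.41 0 0 0 0" --pt "-0.72 -0.59 0 0 0 0" --pt "-0.94 -0.77 0 0 0 0"

```text
clock: 4.62
ee_pos: [0.4487, -0.1494, 0.1697]
eef_rot: [0.001, 0.666, 0.746, 0.0]
wrist_force: [1.4, -0.8, -0.2]
gripper_width: 0.346
grasp_force: 29.7
```

step_arm --pt "-0.18 -0.15 0 0 0 0.12" --pt "-0.32 -0.26 0 0 0 0.25" --pt "-0.42 -0.34 0 0 0 0.36" --pt "-0.46 -0.38 0 0 0 0.44" --pt "-0.46 -0.38 0 0 0 0.44"

```text
clock: 5.25
ee_pos: [0.3843, -0.2487, 0.1696]
eef_rot: [0.0, 0.819, 0.574, 0.0]
wrist_force: [1.0, 0.4, -0.3]
gripper_width: 0.344
grasp_force: 29.7
```

```bash
python3 plan.py .39 -.25 .03 -20
```

```text
t 5.25 pos [ 0.3843 -0.2487  0.1696] q [-0.7965 -0.1274  2.1626  0.      1.1059 -0.4484] F [ 0.954   0.3602 -0.3234] w 0.344 g 29.7
-> [0.0035 0.0287 0.6979] [0.0004 0.0002 0.0009]
```

step_arm --pt "0 0.03 0.18 0 0 0" --pt "0 0.03 0.38 0 0 0" --pt "0 0.03 0.56 0 0 0" --pt "0 0.03 0.67 0 0 0" --pt "0 0.03 0.69 0 0 0"

```text
clock: 5.88
ee_pos: [0.3898, -0.2487, 0.0298]
eef_rot: [-0.002, 0.818, 0.575, -0.0]
wrist_force: [0.8, -0.1, -0.9]
gripper_width: 0.344
grasp_force: 29.7
```

step_arm --pt "0 0 0 0 0 0" --pt "0 0 0 0 0 0" --pt "0 0 0 0 0 0" --pt "0 0 0 0 0 0" --pt "0 0 0 0 0 0" --claw 0.6

```text
clock: 6.5
ee_pos: [0.3905, -0.2504, 0.0316]
eef_rot: [0.0, 0.819, 0.574, 0.0]
wrist_force: [-0.5, -0.4, 0.3]
gripper_width: 0.598
grasp_force: 0.0
```

step_arm --pt "0 0 -0.1 0 0 0" --pt "0 0 -0.25 0 0 0" --pt "0 0 -0.45 0 0 0" --pt "0 0 -0.65 0 0 0" --pt "0 0 -0.7 0 0 0"

```text
clock: 7.12
ee_pos: [0.3916, -0.2514, 0.1744]
eef_rot: [0.003, 0.819, 0.574, 0.001]
wrist_force: [-0.3, -0.6, 0.0]
gripper_width: 0.599
grasp_force: 0.0
```

```bash
python3 plan.py .6615 .0685 .17 6.15;python3 - <<'E'
from h import *
import cv2
im=viewer.camera("side")[:,:,::-1]
a=cv2.resize(im[120:195,330:420],None,fx=5,fy=5); b=cv2.resize(im[180:255,205:295],None,fx=5,fy=5)
cv2.imwrite("pics/s3.png",np.vstack([np.hstack([a]),b])[:750][::1] if 0 else np.hstack([a,b])[:, :800])
E
```

```text
t 7.12 pos [ 0.3916 -0.2514  0.1744] q [-0.7893 -0.1178  2.1444  0.      1.1088 -0.4421] F [-0.2695 -0.6472  0.0436] w 0.599 g 0.0
-> [1.9634 0.7244 0.0208] [ 0.0046  0.0036 -0.434 ]
```

View pics/s3.png

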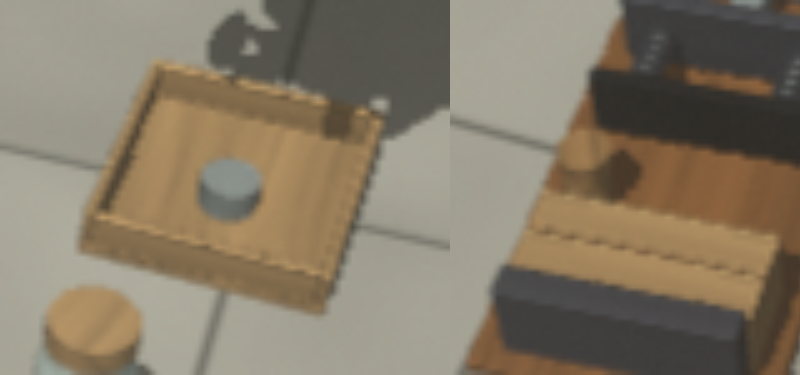

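The cap lies inside the tray at about (230,190) in the crop, and the cork is unmoved at (588,150). Next the cork.

step_arm --pt "0.2 0.07 0 0 0 0" --pt "0.4 0.15 0 0 0 0" --pt "0.6 0.22 0 0 0 0" --pt "0.8 0.29 0 0 0 0" --pt "1 0.37 0 0 0 0" --claw 0.7

```text
clock: 7.8
ee_pos: [0.5277, -0.0858, 0.1689]
eef_rot: [-0.002, 0.819, 0.574, -0.001]
wrist_force: [1.0, 0.2, 0.4]
gripper_width: 0.696
grasp_force: 0.0
```

step_arm --pt "0.24 0.09 0 0 0 -0.1" --pt "0.48 0.18 0 0 0 -0.22" --pt "0.72 0.27 0 0 0 -0.33" --pt "0.96 0.355 0 0 0 -0.434" --pt "0.96 0.355 0 0 0 -0.434"

```text
clock: 8.43
ee_pos: [0.6604, 0.0718, 0.1682]
eef_rot: [-0.002, 0.667, 0.745, -0.001]
wrist_force: [0.1, -0.3, -0.7]
gripper_width: 0.703
grasp_force: 0.0
```

```bash
python3 plan.py .6615 .0685 .036 6.15
```

```text
t 8.43 pos [0.6604 0.0718 0.1682] q [-0.0444  0.3326  1.6646  0.0005  1.1479 -0.1558] F [ 0.1145 -0.3389 -0.7468] w 0.703 g 0.0
-> [-0.0175  0.0062  0.6608] [-0.0033 -0.0009  0.0037]
```

step_arm --pt "-0.01 0.006 0.18 0 0 0" --pt "-0.01 0.006 0.38 0 0 0" --pt "-0.01 0.006 0.56 0 0 0" --pt "-0.01 0.006 0.65 0 0 0" --pt "-0.01 0.006 0.65 0 0 0"

```text
clock: 9.05
ee_pos: [0.6598, 0.0667, 0.039]
eef_rot: [-0.002, 0.668, 0.744, -0.001]
wrist_force: [-0.3, -0.3, 0.2]
gripper_width: 0.7
grasp_force: 0.0
```

step_arm --pt "0 0 0 0 0 0" --pt "0 0 0 0 0 0" --pt "0 0 0 0 0 0" --pt "0 0 0 0 0 0" --pt "0 0 0 0 0 0" --claw 0.05 --squeeze 25

```text
clock: 9.68
ee_pos: [0.6629, 0.0671, 0.0436]
eef_rot: [0.001, 0.668, 0.744, 0.001]
wrist_force: [-0.9, -1.0, 6.2]
gripper_width: 0.282
grasp_force: 24.7
```

step_arm --pt "0 0 -0.05 0 0 0" --pt "0 0 -0.2 0 0 0" --pt "0 0 -0.4 0 0 0" --pt "0 0 -0.6 0 0 0" --pt "0 0 -0.75 0 0 0"

```text
clock: 10.3
ee_pos: [0.6619, 0.0673, 0.1938]
eef_rot: [0.001, 0.668, 0.744, 0.001]
wrist_force: [1.3, -0.2, 0.1]
gripper_width: 0.284
grasp_force: 24.7
```

```bash
python3 plan.py .495 .348 .18 50
```

```text
t 10.3 pos [0.6619 0.0673 0.1938] q [-0.051   0.3072  1.6474  0.0001  1.1849 -0.1584] F [ 1.2718 -0.1888  0.0735] w 0.284 g 24.7
-> [ 1.4849 -0.6794  0.0671] [ 0.0018  0.001  -0.7308]
```

step_arm --pt "0.15 -0.07 0 0 0 0" --pt "0.33 -0.15 0 0 0 0" --pt "0.52 -0.24 0 0 0 0" --pt "0.72 -0.33 0 0 0 0" --pt "0.92 -0.42 0 0 0 0"

```text
clock: 10.92
ee_pos: [0.5573, 0.2422, 0.1915]
eef_rot: [-0.0, 0.668, 0.744, 0.0]
wrist_force: [0.4, -0.3, -0.6]
gripper_width: 0.285
grasp_force: 24.7
```

step_arm --pt "0.18 -0.08 0 0 0 -0.12" --pt "0.34 -0.15 0.03 0 0 -0.25" --pt "0.48 -0.22 0.06 0 0 -0.36" --pt "0.56 -0.26 0.06 0 0 -0.45" --pt "0.56 -0.26 0.06 0 0 -0.5"

```text
clock: 11.55
ee_pos: [0.4933, 0.3481, 0.1792]
eef_rot: [-0.0, 0.451, 0.893, -0.0]
wrist_force: [-0.1, -0.8, -0.6]
gripper_width: 0.281
grasp_force: 24.7
```

```bash
python3 plan.py .495 .348 .055 37
```

```text
t 11.55 pos [0.4933 0.3481 0.1792] q [ 0.4464  0.1936  1.8133  0.0003  1.1353 -0.1889] F [-0.1328 -0.7977 -0.5775] w 0.281 g 24.7
-> [-0.0055  0.0067  0.6211] [-0.0005 -0.0004 -0.0101]
```

step_arm --pt "0 0 0.15 0 0 0" --pt "0 0 0.32 0 0 0" --pt "0 0 0.5 0 0 0" --pt "0 0 0.6 0 0 0" --pt "0 0 0.62 0 0 0"

```text
clock: 12.18
ee_pos: [0.4938, 0.3465, 0.054]
eef_rot: [-0.001, 0.453, 0.892, -0.001]
wrist_force: [0.0, 0.6, 0.4]
gripper_width: 0.287
grasp_force: 24.7
```

step_arm --pt "0 0 0 0 0 0" --pt "0 0 0 0 0 0" --pt "0 0 0 0 0 0" --pt "0 0 0 0 0 0" --pt "0 0 0 0 0 0" --claw 0.5

```text
clock: 12.8
ee_pos: [0.4947, 0.347, 0.0556]
eef_rot: [0.0, 0.453, 0.892, 0.0]
wrist_force: [-0.2, -0.5, 0.6]
gripper_width: 0.502
grasp_force: 0.0
```

step_arm --pt "0 0 -0.15 0 0 0" --pt "0 0 -0.32 0 0 0" --pt "0 0 -0.5 0 0 0" --pt "0 0 -0.7 0 0 0" --pt "0 0 -0.8 0 0 0"

```text
clock: 13.42
ee_pos: [0.4955, 0.3474, 0.2182]
eef_rot: [0.001, 0.453, 0.892, 0.002]
wrist_force: [-0.5, -0.8, 0.1]
gripper_width: 0.502
grasp_force: 0.0
```

```bash
python3 plan.py .6385 -.126 .22 96.15;python3 - <<'E'
from h import *
import cv2
im=viewer.camera("side")[:,:,::-1];cv2.imwrite("pics/raw_s4.png",im)
t=viewer.camera("top")[:,:,::-1];cv2.imwrite("pics/raw_t4.png",t)
a=cv2.resize(im[285:420,180:310],None,fx=3,fy=3); b=cv2.resize(t[145:235,230:440],None,fx=3.8,fy=3.8,interpolation=cv2.INTER_CUBIC)
h=np.zeros((600,800,3),np.uint8);c=cv2.resize(a,(245,255));h[:255,:245]=c;h[258:258+342,:798]=b
cv2.imwrite("pics/m4.png",h)
E
```

```text
t 13.43 pos [0.4955 0.3474 0.2182] q [ 0.4439  0.1556  1.7818 -0.      1.2001 -0.1871] F [-0.4784 -0.7764  0.0808] w 0.502 g 0.0
-> [-2.3328 -0.8189 -0.0105] [ 0.0031  0.0026 -1.    ]
```

View pics/m4.png

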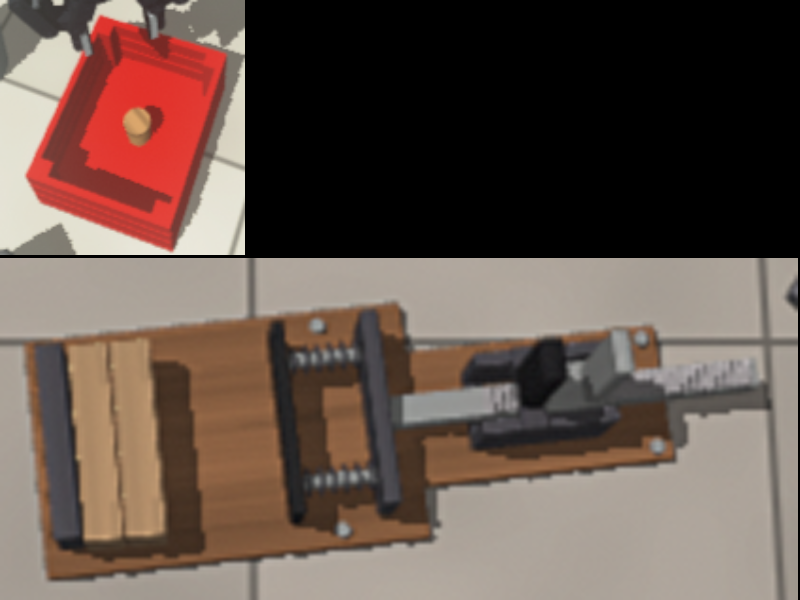

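The cork stands in the crate, the cap is in the tray and the bed is clear. Pad edge at about (275–295,420) in the crop, block edge at (155,435), posts at (545,375) and (615,355). On to the posts.

step_arm --pt "-0.22 -0.08 0 0 0 0" --pt "-0.45 -0.16 0 0 0 0" --pt "-0.65 -0.23 0 0 0 0" --pt "-0.85 -0.3 0 0 0 0" --pt "-1 -0.35 0 0 0 0" --claw 0.86 --squeeze 40

```text
clock: 14.15
ee_pos: [0.5553, 0.1423, 0.2126]
eef_rot: [-0.002, 0.453, 0.891, -0.001]
wrist_force: [-0.4, 0.3, 0.1]
gripper_width: 0.856
grasp_force: 0.0
```

step_arm --pt "-0.22 -0.08 0 0 0 -0.1" --pt "-0.45 -0.16 0 0 0 -0.2" --pt "-0.65 -0.23 0 0 0 -0.35" --pt "-0.85 -0.3 0 0 0 -0.45" --pt "-1 -0.35 0 0 0 -0.6"

```text
clock: 14.78
ee_pos: [0.6168, -0.0602, 0.2124]
eef_rot: [-0.002, 0.153, 0.988, 0.0]
wrist_force: [0.6, 0.7, 0.9]
gripper_width: 0.861
grasp_force: 0.0
```

```bash
python3 plan.py .6376 -.1174 .20 96.15
```

```text
t 14.78 pos [ 0.6168 -0.0602  0.2124] q [-0.2609  0.1965  1.7459 -0.0001  1.2034 -1.5237] F [0.6107 0.6804 0.9242] w 0.861 g 0.0
-> [-0.1861 -0.2408  0.0614] [ 0.0006 -0.0039 -0.3965]
```

step_arm --pt "-0.06 -0.08 0.02 0 0 -0.13" --pt "-0.12 -0.16 0.04 0 0 -0.26" --pt "-0.186 -0.24 0.06 0 0 -0.396" --pt "-0.186 -0.24 0.06 0 0 -0.396" --pt "-0.186 -0.24 0.06 0 0 -0.396"

```text
clock: 15.4
ee_pos: [0.6375, -0.115, 0.2018]
eef_rot: [-0.001, -0.051, 0.999, 0.001]
wrist_force: [-0.7, 1.3, 0.2]
gripper_width: 0.859
grasp_force: 0.0
```

```bash
python3 plan.py .6376 -.1174 .09 96.15; python3 - <<'E'
from h import *
import cv2
t=viewer.camera("top");cv2.imwrite("pics/raw_t5.png",t[:,:,::-1])
# profile along clamp y at x offsets clear of springs, heights: intensities in mm at z=.05
O=np.array([.6276,-.0249]);y=np.array([-.1071,.9942]);x=np.array([.9942,.1071])
g=cv2.cvtColor(t,cv2.COLOR_RGB2GRAY).astype(np.float32)
for X in(-.02,0,.02):
    v=[]
    for Y in np.arange(.02,.135,.003):
        u=proj("top",np.append(O+X*x+Y*y,.05));v.append(int(cv2.getRectSubPix(g,(1,1),tuple(map(float,u)))[0,0]))
    print(X,v)
E
```

```text
t 15.4 pos [ 0.6375 -0.115   0.2018] q [-0.335   0.2653  1.684   0.0003  1.195  -2.0071] F [-0.7338  1.3053  0.2317] w 0.859 g 0.0
-> [-0.0005 -0.0126  0.5592] [ 0.0013 -0.0022 -0.006 ]
-0.02 [124, 126, 121, 76, 67, 68, 69, 66, 43, 43, 41, 67, 121, 126, 125, 125, 126, 125, 125, 125, 126, 125, 126, 126, 126, 127, 120, 69, 68, 69, 69, 68, 67, 105, 176, 175, 174, 169, 164]
0 [108, 109, 104, 61, 60, 60, 61, 59, 42, 43, 39, 64, 114, 117, 115, 115, 115, 115, 117, 119, 119, 119, 119, 120, 120, 121, 114, 66, 65, 66, 67, 65, 64, 102, 178, 175, 171, 167, 164]
0.02 [63, 62, 62, 62, 62, 61, 62, 59, 43, 43, 39, 66, 112, 112, 112, 111, 111, 112, 112, 111, 111, 111, 111, 112, 111, 113, 106, 62, 60, 62, 61, 61, 60, 104, 179, 175, 170, 166, 164]
```

The pad face is at y ≈ 51 mm and the block face at ≈ 119 mm, a gap of about 67 mm. I expect about five strokes. Descending around the posts.

step_arm --pt "0 0 0.1 0 0 0" --pt "0 0 0.22 0 0 0" --pt "0 0 0.35 0 0 0" --pt "0 0 0.48 0 0 0" --pt "0 0 0.55 0 0 0"

```text
clock: 16.08
ee_pos: [0.6366, -0.1147, 0.0902]
eef_rot: [-0.002, -0.052, 0.999, 0.001]
wrist_force: [0.5, 0.6, 0.4]
gripper_width: 0.858
grasp_force: 0.0
```

step_arm --pt "0 0 0 0 0 0" --pt "0 0 0 0 0 0" --pt "0 0 0 0 0 0" --pt "0 0 0 0 0 0" --pt "0 0 0 0 0 0" --claw 0.5

```text
clock: 16.7
ee_pos: [0.6373, -0.1204, 0.0943]
eef_rot: [-0.001, -0.052, 0.999, -0.004]
wrist_force: [-6.1, -13.3, 0.6]
gripper_width: 0.499
grasp_force: 6.1
```

```bash
python3 plan.py .6376 -.1174 .09 96.15; cat > prof.py <<'E'
from h import *
import cv2
t=viewer.camera("top");cv2.imwrite("pics/raw_last.png",t[:,:,::-1])
O=np.array([.6276,-.0249]);y=np.array([-.1071,.9942]);x=np.array([.9942,.1071])
g=cv2.cvtColor(t,cv2.COLOR_RGB2GRAY).astype(np.float32)
for X in(0,.02):
    Y=np.arange(-.02,.15,.001);v=np.array([cv2.getRectSubPix(g,(1,1),tuple(map(float,proj("top",np.append(O+X*x+q*y,.05)))))[0,0] for q in Y])
    i=np.where(v<51)[0];print(X,"dark",(Y[i[[0,-1]]]*1e3).round(),"block edge",np.round(Y[np.argmax(np.diff(v))]*1e3),v[::3].astype(int))
E
python3 prof.py
```

```text
t 16.7 pos [ 0.6373 -0.1204  0.0943] q [-0.3399  0.3853  1.7448 -0.0099  1.0108 -2.0088] F [ -6.1352 -13.2533   0.5861] w 0.499 g 6.1
-> [-0.0032  0.0151  0.0213] [-0.0075 -0.0029 -0.0038]
0 dark [47. 55.] block edge 120.0 [173 174 167  96  91  73  81  87  76  58  95 108 107 107 107 107 104  64
  58  60  61  61  56  40  43  46  95 116 114 113 114 116 118 118 118 118
 118 119 120 118  75  64  66  66  66  64  80 166 174 171 167 163 164 158
 121 172 174]
0.02 dark [ 7. 56.] block edge 120.0 [ 64  60  63  62  60  63  82  86  70  50  53  62  61  62  61  60  61  61
  61  62  61  62  56  43  42  44  89 113 111 110 110 111 110 111 110 110
 111 111 111 109  69  59  61  61  61  58  79 166 174 169 166 163 164 157
 112 169 173]
```

step_arm --pt "0 0 0 0 0 0" --pt "0 0 0 0 0 0" --pt "0 0 0 0 0 0" --pt "0 0 0 0 0 0" --pt "0 0 0 0 0 0" --claw 0.2

```text
clock: 17.38
ee_pos: [0.6372, -0.1179, 0.0956]
eef_rot: [-0.002, -0.052, 0.999, -0.002]
wrist_force: [-8.0, -4.5, 8.1]
gripper_width: 0.353
grasp_force: 41.2
```

```bash
python3 plan.py; python3 prof.py
```

```text
t 17.38 pos [ 0.6372 -0.1179  0.0956] q [-0.3374  0.3834  1.7446 -0.0061  1.0154 -2.0098] F [-8.016  -4.4514  8.0724] w 0.353 g 41.2
0 dark [56. 63.] block edge 120.0 [173 172 173 174 175 176 144  89  73  82  87  69  58  95 109 106 106 107
 109 103  61  60  61  61  63  53  42  42  52 108 116 116 118 118 118 118
 119 119 120 118  75  64  66  66  66  64  80 165 174 171 167 163 163 158
 121 172 174]
0.02 dark [56. 64.] block edge 120.0 [122 113 106  62  61  63  63  58  67  82  86  65  51  56  61  61  60  61
  61  62  61  62  61  62  62  51  42  40  50  99 112 111 111 110 110 110
 111 111 111 109  69  59  61  61  60  59  79 166 175 170 166 164 164 158
 112 169 173]
```

step_arm --pt "0 0 0 0 0 0" --pt "0 0 0 0 0 0" --pt "0 0 0 0 0 0" --pt "0 0 0 0 0 0" --pt "0 0 0 0 0 0" --claw 0.95

```text
clock: 18.05
ee_pos: [0.6384, -0.1153, 0.0934]
eef_rot: [0.0, -0.052, 0.999, 0.0]
wrist_force: [-0.7, 0.1, -0.3]
gripper_width: 0.951
grasp_force: 0.0
```

step_arm --pt "0 0 0 0 0 0" --pt "0 0 0 0 0 0" --pt "0 0 0 0 0 0" --pt "0 0 0 0 0 0" --pt "0 0 0 0 0 0" --claw 0.2

```text
clock: 18.68
ee_pos: [0.6397, -0.1177, 0.0981]
eef_rot: [0.001, -0.052, 0.999, -0.002]
wrist_force: [-5.4, -2.5, 14.1]
gripper_width: 0.352
grasp_force: 42.3
```

step_arm --pt "0 0 0 0 0 0" --pt "0 0 0 0 0 0" --pt "0 0 0 0 0 0" --pt "0 0 0 0 0 0" --pt "0 0 0 0 0 0"

```text
clock: 19.3
ee_pos: [0.6397, -0.1177, 0.0981]
eef_rot: [0.001, -0.052, 0.999, -0.002]
wrist_force: [-6.0, -2.6, 14.0]
gripper_width: 0.359
grasp_force: 42.3
```

```bash
python3 plan.py; python3 prof.py
```

```text
t 19.3 pos [ 0.6397 -0.1177  0.0981] q [-0.3366  0.3821  1.7411 -0.0035  1.0141 -2.0104] F [-6.0321 -2.5602 14.0267] w 0.359 g 42.3
0 dark [29. 78.] block edge 120.0 [172 173 174 174 174 174 174 174 175 176 169 109  88  74  82  87  63  64
 102 109 109 109 109 111 106  63  63  64  63  64  51  43  41  63 120 120
 119 120 121 118  75  63  66  65  66  63  80 166 174 171 167 164 163 158
 122 173 174]
0.02 dark [70. 78.] block edge 120.0 [123 112 112 111 112 112 112 105  63  61  62  61  59  67  81  86  65  51
  57  62  61  61  60  61  61  61  62  61  62  62  49  42  40  60 111 111
 112 111 111 109  69  59  61  61  61  58  79 166 175 170 167 164 164 158
 113 169 174]
```

step_arm --pt "0 0 0 0 0 0" --pt "0 0 0 0 0 0" --pt "0 0 0 0 0 0" --pt "0 0 0 0 0 0" --pt "0 0 0 0 0 0" --claw 0.95

```text
clock: 19.98
ee_pos: [0.638, -0.1153, 0.0929]
eef_rot: [-0.0, -0.052, 0.999, 0.0]
wrist_force: [0.4, -0.0, 0.2]
gripper_width: 0.949
grasp_force: 0.0
```

step_arm --pt "0 0 0 0 0 0" --pt "0 0 0 0 0 0" --pt "0 0 0 0 0 0" --pt "0 0 0 0 0 0" --pt "0 0 0 0 0 0" --claw 0.2

```text
clock: 20.6
ee_pos: [0.6396, -0.1177, 0.098]
eef_rot: [0.001, -0.052, 0.999, -0.002]
wrist_force: [-6.9, -1.9, 13.1]
gripper_width: 0.36
grasp_force: 42.3
```

step_arm --pt "0 0 0 0 0 0" --pt "0 0 0 0 0 0" --pt "0 0 0 0 0 0" --pt "0 0 0 0 0 0" --pt "0 0 0 0 0 0" --claw 0.95

```text
clock: 21.22
ee_pos: [0.638, -0.1153, 0.0929]
eef_rot: [-0.0, -0.052, 0.999, 0.0]
wrist_force: [-0.3, -0.1, -0.2]
gripper_width: 0.954
grasp_force: 0.0
```

step_arm --pt "0 0 0 0 0 0" --pt "0 0 0 0 0 0" --pt "0 0 0 0 0 0" --pt "0 0 0 0 0 0" --pt "0 0 0 0 0 0" --claw 0.2

```text
clock: 21.85
ee_pos: [0.6396, -0.1177, 0.098]
eef_rot: [0.001, -0.052, 0.999, -0.002]
wrist_force: [-6.1, -2.5, 13.2]
gripper_width: 0.354
grasp_force: 42.3
```

```bash
python3 plan.py; python3 prof.py
```

```text
t 21.85 pos [ 0.6396 -0.1177  0.098 ] q [-0.3366  0.3821  1.7413 -0.0035  1.0143 -2.0104] F [-6.07   -2.4847 13.156 ] w 0.354 g 42.3
0 dark [101. 108.] block edge 120.0 [142 151 156 165 160 171 173 173 173 173 173 173 174 174 174 174 174 175
 175 178 147  93  92  78  82  87  65  86 115 114 115 116 119 114  72  64
  66  66  66  66  55  41  43  51  67  64  79 166 174 171 168 164 163 158
 122 173 174]
0.02 dark [101. 109.] block edge 120.0 [124 112 112 112 112 111 112 112 111 112 111 111 111 112 112 111 111  85
  60  61  61  61  61  68  82  87  73  57  61  61  60  62  61  61  60  61
  62  61  61  61  52  40  42  48  62  58  79 166 175 170 166 163 164 158
 113 169 173]
```

step_arm --pt "0 0 0 0 0 0" --pt "0 0 0 0 0 0" --pt "0 0 0 0 0 0" --pt "0 0 0 0 0 0" --pt "0 0 0 0 0 0" --claw 0.95

```text
clock: 22.52
ee_pos: [0.638, -0.1153, 0.0929]
eef_rot: [-0.0, -0.052, 0.999, 0.0]
wrist_force: [0.0, 0.0, 0.0]
gripper_width: 0.95
grasp_force: 0.0
```

step_arm --pt "0 0 0 0 0 0" --pt "0 0 0 0 0 0" --pt "0 0 0 0 0 0" --pt "0 0 0 0 0 0" --pt "0 0 0 0 0 0" --claw 0.2

```text
clock: 23.15
ee_pos: [0.6396, -0.1177, 0.098]
eef_rot: [0.001, -0.052, 0.999, -0.002]
wrist_force: [-6.0, -3.6, 13.3]
gripper_width: 0.353
grasp_force: 42.2
```

step_arm --pt "0 0 0 0 0 0" --pt "0 0 0 0 0 0" --pt "0 0 0 0 0 0" --pt "0 0 0 0 0 0" --pt "0 0 0 0 0 0"

```text
clock: 23.78
ee_pos: [0.6396, -0.1177, 0.098]
eef_rot: [0.001, -0.052, 0.999, -0.002]
wrist_force: [-5.6, -2.4, 14.2]
gripper_width: 0.354
grasp_force: 42.2
```

```bash
cp pics/raw_last.png pics/raw_4.png; python3 plan.py; python3 prof.py; python3 - <<'E'
from h import *
import cv2
a=cv2.imread("pics/raw_4.png");b=cv2.imread("pics/raw_last.png")
O=np.array([.6276,-.0249]);y=np.array([-.1071,.9942]);x=np.array([.9942,.1071]);Y=np.arange(.03,.2,.0005)
def pf(im,X):
    g=cv2.cvtColor(im,cv2.COLOR_BGR2GRAY).astype(np.float32)
    return np.array([cv2.getRectSubPix(g,(1,1),tuple(map(float,proj("top",np.append(O+X*x+q*y,.05)))))[0,0] for q in Y])
def shift(A,B,lo,hi,r=50):
    i=np.where((Y>=lo)&(Y<hi))[0];e=[np.mean((A[i]-B[i+k])**2) for k in range(-20,r)];k=int(np.argmin(e));return (k-20)*.5,round(float(e[k]),1)
for X in(-.025,-.01,.01,.02,.03):
    A,B=pf(a,X),pf(b,X)
    print(X,"jaw",shift(A,B,.045,.065),"pad",shift(A,B,.098,.110),"block",shift(A,B,.13,.175,20))
print(pf(b,0.02)[200::6].astype(int))
E
```

```text
t 23.77 pos [ 0.6396 -0.1177  0.098 ] q [-0.3366  0.3822  1.7413 -0.0036  1.0143 -2.0104] F [-5.5592 -2.3591 14.2319] w 0.354 g 42.2
0 dark [113. 119.] block edge 122.0 [143 150 154 166 162 168 172 171 162 161 167 173 173 173 173 173 174 175
 174 175 175 175 175 175 177 172 109  92  77  82  82  71  99 120 118 118
 119 116  68  63  65  66  66  67  54  39  42  96 173 174 169 164 163 166
 156 129 174]
0.02 dark [113. 119.] block edge 122.0 [122 112 112 111 111 112 111 111 112 111 111 111 111 111 111 110 110 111
 111 110 111 105  61  60  62  62  60  61  66  83  87  75  58  61  61  61
  60  60  60  61  61  61  62  61  51  40  42  94 173 172 168 164 163 167
 161 125 172]
-0.025 jaw (14.5, 4.3) pad (10.0, 91.1) block (0.5, 45.1)
-0.01 jaw (14.0, 16.5) pad (10.0, 120.6) block (0.0, 14.9)
0.01 jaw (14.5, 5.2) pad (9.5, 109.3) block (0.5, 16.6)
0.02 jaw (15.0, 1.0) pad (10.5, 23.8) block (1.5, 110.6)
0.03 jaw (14.5, 50.1) pad (10.0, 218.6) block (2.0, 29.4)
[168 164 163 167 161 125 172 171 167 164 166 159  81  75  83  85  88  93
 106 130 180 189 188 188]
```

The pad has met the block but is compressed only about 3–4 mm (roughly 1.3 N). One more full stroke gives about 18 mm (7.3 N), below the 10 N limit.

step_arm --pt "0 0 0 0 0 0" --pt "0 0 0 0 0 0" --pt "0 0 0 0 0 0" --pt "0 0 0 0 0 0" --pt "0 0 0 0 0 0" --claw 0.95

```text
clock: 24.45
ee_pos: [0.638, -0.1153, 0.0929]
eef_rot: [-0.0, -0.052, 0.999, 0.0]
wrist_force: [1.3, -0.1, 0.1]
gripper_width: 0.953
grasp_force: 0.0
```

step_arm --pt "0 0 0 0 0 0" --pt "0 0 0 0 0 0" --pt "0 0 0 0 0 0" --pt "0 0 0 0 0 0" --pt "0 0 0 0 0 0" --claw 0.2

```text
clock: 25.08
ee_pos: [0.6394, -0.1177, 0.0982]
eef_rot: [0.001, -0.053, 0.999, -0.002]
wrist_force: [-7.0, -2.4, 14.3]
gripper_width: 0.357
grasp_force: 42.6
```

step_arm --pt "0 0 0 0 0 0" --pt "0 0 0 0 0 0" --pt "0 0 0 0 0 0" --pt "0 0 0 0 0 0" --pt "0 0 0 0 0 0"

```text
clock: 25.7
ee_pos: [0.6394, -0.1178, 0.0982]
eef_rot: [0.001, -0.053, 0.999, -0.002]
wrist_force: [-6.7, -2.7, 15.2]
gripper_width: 0.357
grasp_force: 42.6
```

```bash
python3 plan.py; python3 prof.py; python3 - <<'E'
import cv2
cv2.imwrite("pics/fin.png",cv2.resize(cv2.imread("pics/raw_last.png")[145:240,230:440],None,fx=3.8,fy=3.8,interpolation=cv2.INTER_CUBIC))
E
```

```text
t 25.7 pos [ 0.6394 -0.1178  0.0982] q [-0.3367  0.3817  1.7413 -0.0041  1.0153 -2.0104] F [-6.721  -2.6792 15.1753] w 0.357 g 42.6
0 dark [113. 119.] block edge 122.0 [148 151 154 170 167 149 168 169 167 162 139 139 161 158 167 172 174 174
 174 173 174 175 175 174 175 175 175 175 176 178 129  92  93  73  83  88
  81 105  70  64  65  66  66  66  54  40  43  97 172 174 169 165 162 166
 156 128 175]
0.02 dark [113. 119.] block edge 122.0 [123 112 112 111 111 111 111 111 111 111 111 111 111 111 111 110 110 111
 110 110 110 110 110 110 111 107  71  58  61  62  62  61  60  65  83  88
  72  56  61  61  61  61  61  61  52  40  42  93 172 172 167 164 163 167
 161 126 173]
```

View pics/fin.png

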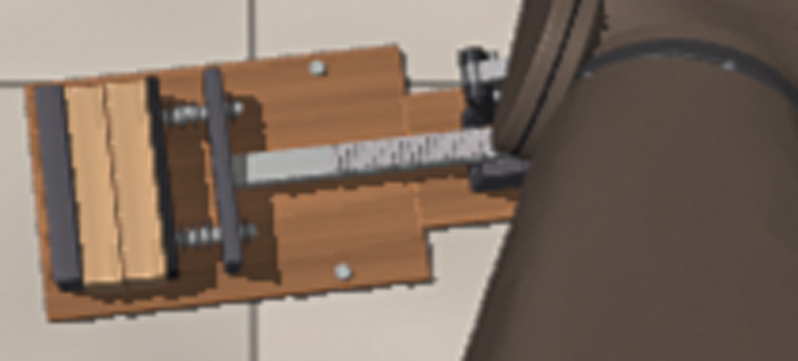

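In the final view the pad (about (160,180)) lies flat on the block, and the block is against the anvil. The jaw (225,170) moved 30 mm over the last two strokes while the pad moved 12 mm, so the compression is about 18 mm (7 N). The trigger is held squeezed.

```bash
python3 -c "
from workcell import order
print(order.hand_in())"
```

```text
the job is handed in; nothing more can be done
None
```

The job is handed in, with no verdict shown: the cap is in the tray, the cork is in the crate, and six full strokes pressed the block against the fixed jaw at an estimated 7 N, with the trigger still held squeezed.

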